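# Stamp a cheese wheel in the sprung marking press

## Robot

A 6-joint arm with a two-finger parallel gripper is mounted at the origin on the work surface. World frame = base frame: x ahead of the robot, y to its left, z up, the work surface at z = 0. Lengths are in m, angles in rad, forces in N, time in s.
With the tool pointing down it reaches from about 0.4 to 0.825 m from the base axis. Payload 7 kg.
Tool frame: the origin (TCP) lies midway between the tips of the shut fingers; the grasp point (between the pads) lies robot.tcp_to_grasp behind it (robot.tcp_to_grasp is the distance from the TCP to the grasp point, in m); z points along the fingers, y is the line along which they close (so a half turn about z gives the same grasp; the last joint's range is limited). The gripper opens to 85 mm and grips with 20 to 120 N. Pads are 22 mm wide; open, the fingers measure 114 mm over their backs; the gripper's body (76 mm by 85 mm) begins 54 mm behind the grasp point. The pads swing forward as they close: fully open they stand 13 mm farther back than shut.
Start: joints at [-0.9, 0.359, 0.012, 0, -1.224, -0.288], TCP at [0.252, -0.626, 0.231] pointing down, gripper open.
Joint ranges: [-3.07, 3.07], [-1.43, 2.12], [-1.02, 1.25], [-3.03, 1.67], [-3.05, -0], [-3.03, 3.03]. Speed limits (rad/s): [2.39, 2.39, 3.01, 3.14, 3.14, 3.14].

## Interface

Orientations are given as a unit quaternion [x, y, z, w].
In Python, from cell import robot, get_image, camera_model, workorder gives the robot as it stands.
- The arm moves only by the tool servo_tool, never from a script. Its argument "motion" is a list of rows, each an object with "gripper": the closure in counts, from 0 (fully open) to 255 (shut); "xyz": the shift along the world's x, y, z in m, a list of three; "yaw": the turn about the world's z in degrees. A call has 1 to 12 rows; each row is the pose to reach, as a shift and turn from the pose commanded when the call began; what a row does not reach only later rows make up. A row lasts 1/10 s, in which the tool goes at most 50 mm and 8.59 degrees, less where a joint would pass 70% of its speed; a pose out of reach is approached as far as the arm can. A call with a gripper value outside its range is refused whole. The fingers move at their own pace and stop on an object; "newtons" is the grip in N (left out, the last holds). Time passes only in rows, so rows that repeat a pose let the fingers close. It gives the time, the measured TCP pose, the force, the opening and the grip force at its end, in the units of the state.
- robot.read_state(): the state, without advancing time (a new reading comes with each control period).
- get_image(name): name is "scene" or "top" or "wrist"; returns the picture (384x512x3 uint8, red, green, blue); there is no depth.
- camera_model(name): a dict with "fx", "fy", "cx", "cy" (pixels), "position" and "orientation" of the camera in the world; the wrist camera has in their place "mount" (4x4, takes a point from camera to tool coordinates, whose origin is the TCP and whose axes are the flange's). Camera axes: x right, y down, z forward; pixel columns grow to the right and rows downward; lengths in m; the calibration is good to about 2 mm. The wrist camera is an equidistant fisheye: a pixel r from the principal point sees the ray r / f radians off the axis. A picture is of the moment at which its call begins: read the wrist's pose just before it. camera_model takes no time and is no camera call.
- workorder.finish_job(): hands the job in; it is judged then, once.
The state is a dict: "time_s": time; "q": joint angles; "joint_velocities": joint speeds; "joint_efforts": joint torques, N m; "position": TCP position; "eef_rot": TCP orientation; "ft_force": force on the tool from outside, world axes, zero at the start; "torque": the same for the moment, N m; "gripper_width": finger opening in m; "gripper_force": force on a finger pad.
Only numpy, scipy, OpenCV 4.12 (cv2) and the standard library are available. Lean on these libraries where they do the work, as an engineer would, in place of code of your own. Each camera call takes 0.05 s, during which the arm holds its last target. There are 200 camera calls.

## Task

Slide the wheel of cheese that stands in front of the marking press along the bench, flat, until it sits fully home against both faces of the V-shaped fence under the stamp. Then push the sprung plunger down through its stroke until the stamp meets the rind, bear on the rind with about 12 N over and above the plunger's return spring for a good second, and ease the plunger all the way back up under your hand without letting it snap. Leave the wheel home in the fence and do not disturb the other things on the bench.

Things in the scene. Friction and masses are not known exactly. Their poses are not given: they have to be found in the camera images.
- wheel_center (a point): Centre, half-way up (30 mm above the bench), of the cheese wheel to be stamped: a plain cream-yellow disc 130 mm across and 60 mm high, 0.6 to 0.9 kg, standing loose and flat on the bench 120 to 160 mm in front of the fence's centre and up to 60 mm to either side. Too wide to grip; it is pushed.
- fence: Fixed white V fence. Origin: on the bench where the seated wheel's centre must come, straight below the plunger. x points from the open mouth into the V (away from the robot), z up. Two upright faces, 40 mm high, 70 mm long, each touching the seated wheel at its middle, 50 degrees either side of x. The wheel can be pushed straight in from any direction within 35 degrees of x.
- press: Grey press, origin and axes as the fence's. Column 36 x 50 mm at x = 107 to 143 mm, 220 mm high; arm 34 mm wide (z 181 to 217) to a round head, 44 mm across, z 174 to 220, over the origin. Below hangs the stamp, a brass disc 36 mm across, underside 89 to 115 mm over the bench: its stem's setting differs each time, untold. Cushion spring: on the rind the push rises 2.6 N per mm, 12 mm at most.
- knob_top (a point): Centre of the flat top of the plunger's black knob, 44 mm across, on the vertical line through the fence's origin; 315 mm above the bench when up. Push straight down on it.
- plunger (a joint): Downward travel of the plunger (m): 0 when up, 0.065 at its hard stop. Sprung: the push needed is about 3 N at the top and rises by 0.06 N per mm (some 5 to 7 N where the stamp meets the rind, after 29 to 55 mm). It springs up if let go.
- small_wheel: Bystander: small tall cheese wheel, 84 mm across, 75 mm high, beside the press on the robot's right. Origin under its centre.
- brush: Bystander: brush, lying beside the press on the robot's left. Origin near its middle.
- bowl: Bystander: steel bowl, 120 mm across, 50 mm high, far left.
- jar: Bystander: glass jar, 70 mm across, 100 mm high, far right.
- trier: Bystander: cheese trier (wooden handle, thin steel rod), about 200 mm long, lying far right.
Mind the look-alikes: they are no part of the job. What is shaped like the part that bears wheel_center but green, orange or pink is not meant.

How it is judged:
By the outcome, as a careful person would: the job done as asked, in the order asked, and still so for the second after the job is handed in, with the robot touching nothing.
It also fails if it takes over 54 s, if anything falls off the work surface, if the arm or the gripper's body presses on something with over 40 N, if the wrist force passes 120 N, or if a joint passes its speed limit or range.

## Working session

There is one attempt and no reset: what is moved stays moved. The work goes in short steps, Python scripts to look and compute and a tool call to move; the robot and the scene stay as the last step left them, time stands still between calls to the robot, and variables do not carry over. Pictures are saved under pics/ and viewed, at most 10 in all, crops included, and the job is handed in when it is done.

Besides the shell and the picture viewer there is one more tool, called in YAML: its name, and indented under it one key for each argument. servo_tool: Moves the arm, as the interface text tells. Its arguments: {"type":"object","properties":{"motion":{"type":"array"},"newtons":{"type":"number"}},"required":["motion"]}

```bash
ls; mkdir -p pics
python3 - <<'E'
from cell import robot,get_image,camera_model
import cv2
s=robot.read_state(); print(s['position'],s['eef_rot'],s['time_s'],s['ft_force'],robot.tcp_to_grasp)
for n in('top','scene'):
    cv2.imwrite(f'pics/{n}1.png',cv2.resize(get_image(n)[:,:,::-1],(800,600),interpolation=cv2.INTER_CUBIC)); print(n,camera_model(n))
E
```

```text
pics
[ 0.25192388 -0.62571909  0.23035617] [-1.90171948e-01  9.81750455e-01  7.88431785e-04 -2.29679466e-04] 0.0 [-0.46383268  0.00401407 -0.26100259] 0.0187
top {'fx': 381.6381176486261, 'fy': 381.6381176486261, 'cx': 258.7744571129185, 'cy': 187.52037693289247, 'position': array([0.33901966, 0.00603159, 1.37730765]), 'orientation': array([ 0.71173538, -0.694589  ,  0.07229764, -0.07584137])}
scene {'fx': 448.61948399200327, 'fy': 448.61948399200327, 'cx': 255.77755731089576, 'cy': 194.20488155546485, 'position': array([ 1.60234665, -0.53056432,  0.91461701]), 'orientation': array([ 0.75425804,  0.44258758, -0.25496449, -0.41255807])}
```

View pics/top1.png

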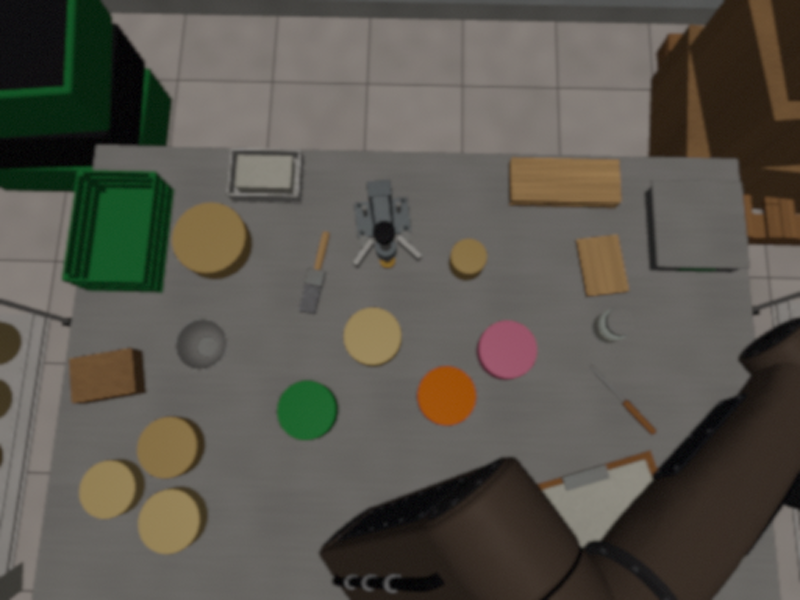

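View pics/scene1.png

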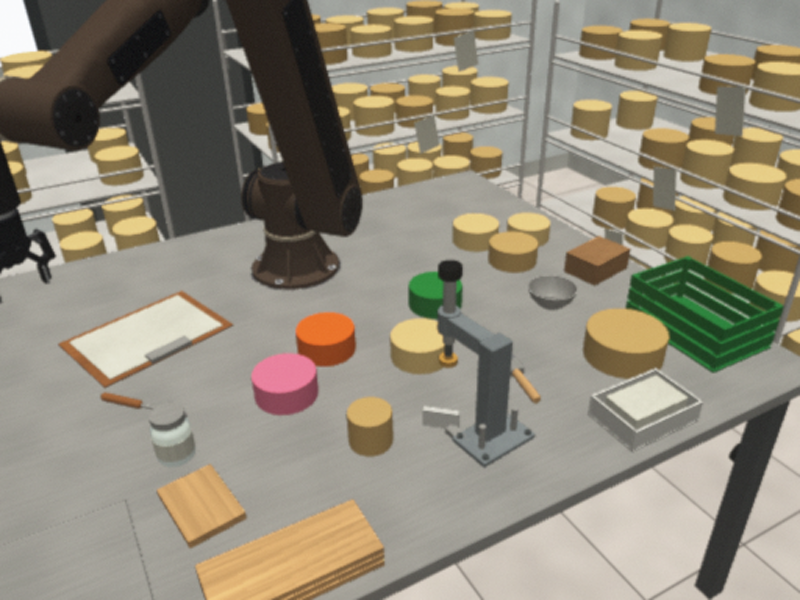

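The top view shows the cream wheel at (372,336), the knob at (384,233), and the fence wings ending near (357,263) and (420,257). The orange, pink and green discs are the look-alikes. The scene view shows the knob at (450,268) and the brass stamp at (448,358). Next I'll enlarge both.

Run:
```python
from cell import get_image
import cv2,numpy as np
t=get_image('top')[:,:,::-1]; s=get_image('scene')[:,:,::-1]
a=cv2.resize(t[105:245,205:325],None,fx=4.2,fy=4.2,interpolation=cv2.INTER_CUBIC)
b=cv2.resize(s[160:300,265:335],None,fx=4.2,fy=4.2,interpolation=cv2.INTER_CUBIC)
print(a.shape,b.shape)
cv2.imwrite('pics/crop.png',np.hstack([a,b[:a.shape[0]]])[:, :800])
```

```text
(588, 504, 3) (588, 294, 3)
```

View pics/crop.png

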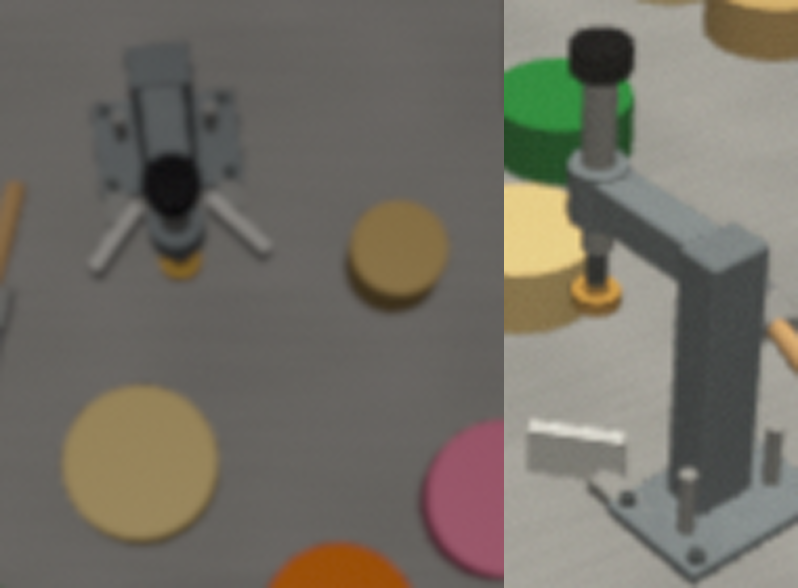

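In the crop, the knob's top is at (171,184), the wheel's top face at (140,460), and the fence ends at about (95,268) and (267,250). The column's top corners are (126,46), (189,42), (194,82) and (132,86). In the scene half, the knob's top is at (601,43).

```bash
cat > h.py <<'E'
import numpy as np
from cell import camera_model
from scipy.spatial.transform import Rotation as R
def ray(n,p):
    m=camera_model(n); d=R.from_quat(m['orientation']).apply([(p[0]-m['cx'])/m['fx'],(p[1]-m['cy'])/m['fy'],1]); return m['position'],d
def at(n,p,z):
    o,d=ray(n,p); return o+d*(z-o[2])/d[2]
def c(u,v,ox=205,oy=105): return (ox+(u+.5)/4.2-.5,oy+(v+.5)/4.2-.5)
E
python3 - <<'E'
from h import *
np.set_printoptions(precision=4,suppress=True)
k=at('top',c(171,184),.315);print('knob',k,'scene',at('scene',c(97,43,265,160),.315))
w=at('top',c(140,460),.06);print('wheel',w)
for e in((62,460),(218,460),(140,385)): print('rad',np.linalg.norm(at('top',c(*e),.06)-w))
for e in((95,268),(267,250)): print('fence',at('top',c(*e),.04)-k)
cs=[at('top',c(*e),.22) for e in((126,46),(189,42),(194,82),(132,86))]
for q in cs: print('col',q-k)
m=sum(cs)/4-k; print('colmid',m,np.degrees(np.arctan2(m[1],m[0])))
for q in [at('top',c(398,247),.075),at('top',c(340,620),.06),at('top',c(500,497),.06)]: print('other',q)
E
```

```text
knob [0.6806 0.0562 0.315 ] scene [0.6866 0.0552 0.315 ]
wheel [0.5231 0.0862 0.06  ]
rad 0.06460789071270609
rad 0.06459241045678048
rad 0.06319632448643704
fence [ 0.0112  0.0761 -0.275 ]
fence [ 0.0308 -0.0719 -0.275 ]
col [ 0.1406  0.0426 -0.095 ]
col [ 0.145  -0.0057 -0.095 ]
col [ 0.1125 -0.0105 -0.095 ]
col [ 0.1082  0.0368 -0.095 ]
colmid [ 0.1266  0.0158 -0.095 ] 7.118952678032506
other [ 0.7069 -0.1253  0.075 ]
other [ 0.3965 -0.0806  0.06  ]
other [ 0.4997 -0.2113  0.06  ]
```

servo_tool:
  motion:
    - {"gripper": 128, "xyz": [0.2, 0.376, 0], "yaw": 30}
    - {"gripper": 128, "xyz": [0.2, 0.376, 0], "yaw": 30}
    - {"gripper": 128, "xyz": [0.2, 0.376, 0], "yaw": 30}
    - {"gripper": 128, "xyz": [0.2, 0.376, 0], "yaw": 30}
    - {"gripper": 128, "xyz": [0.2, 0.376, 0], "yaw": 30}
    - {"gripper": 128, "xyz": [0.2, 0.376, 0], "yaw": 30}
    - {"gripper": 128, "xyz": [0.2, 0.376, 0], "yaw": 30}
    - {"gripper": 128, "xyz": [0.2, 0.376, 0], "yaw": 30}
    - {"gripper": 128, "xyz": [0.153, 0.734, 0], "yaw": 57.5}
    - {"gripper": 128, "xyz": [0.153, 0.734, 0], "yaw": 57.5}
    - {"gripper": 128, "xyz": [0.153, 0.734, 0], "yaw": 57.5}
    - {"gripper": 128, "xyz": [0.153, 0.734, 0], "yaw": 57.5}

```text
time_s: 1.4
position: [0.4211, -0.0721, 0.2314]
eef_rot: [-0.641, 0.768, -0.0, 0.0]
ft_force: [1.4, 1.3, 0.3]
gripper_width: 0.0427
gripper_force: 0.0
```

servo_tool:
  motion:
    - {"gripper": 128, "xyz": [-0.015, 0.175, 0], "yaw": 0}
    - {"gripper": 128, "xyz": [-0.015, 0.175, 0], "yaw": 0}
    - {"gripper": 128, "xyz": [-0.015, 0.175, 0], "yaw": 0}
    - {"gripper": 128, "xyz": [-0.015, 0.175, 0], "yaw": 0}
    - {"gripper": 128, "xyz": [-0.015, 0.175, -0.12], "yaw": 0}
    - {"gripper": 128, "xyz": [-0.015, 0.175, -0.12], "yaw": 0}
    - {"gripper": 128, "xyz": [-0.015, 0.175, -0.12], "yaw": 0}
    - {"gripper": 128, "xyz": [-0.015, 0.175, -0.12], "yaw": 0}
    - {"gripper": 128, "xyz": [-0.015, 0.175, -0.12], "yaw": 0}

```text
time_s: 2.3
position: [0.4072, 0.1013, 0.112]
eef_rot: [-0.639, 0.769, -0.0, -0.0]
ft_force: [0.3, -0.7, 1.1]
gripper_width: 0.0426
gripper_force: 0.0
```

Run:
```python
from cell import robot,get_image,camera_model
import cv2
m=camera_model('wrist'); print({k:m[k] for k in m})
s=robot.read_state(); print(s['position'],s['eef_rot'],s['q'])
cv2.imwrite('pics/w1.png',cv2.resize(get_image('wrist')[:,:,::-1],(800,600),interpolation=cv2.INTER_CUBIC))
```

```text
{'fx': 297.3186396354542, 'fy': 297.3186396354542, 'cx': 260.80136405402317, 'cy': 194.21418368320207, 'mount': array([[-1.70506274e-03, -9.52949248e-01, -3.03125095e-01,
         7.74828786e-02],
       [ 9.99998537e-01, -1.66719597e-03, -3.83693386e-04,
        -3.43792460e-04],
       [-1.39728614e-04, -3.03125306e-01,  9.52950696e-01,
        -1.42768738e-01],
       [ 0.00000000e+00,  0.00000000e+00,  0.00000000e+00,
         1.00000000e+00]])}
[0.4071548  0.10132878 0.11195042] [-6.39157706e-01  7.69075654e-01 -2.38483348e-04 -9.29824377e-05] [ 7.19153039e-01  5.37827299e-02 -6.91400799e-01  6.42119141e-04
 -8.25811085e-01 -9.03579563e-01]
```

View pics/w1.png

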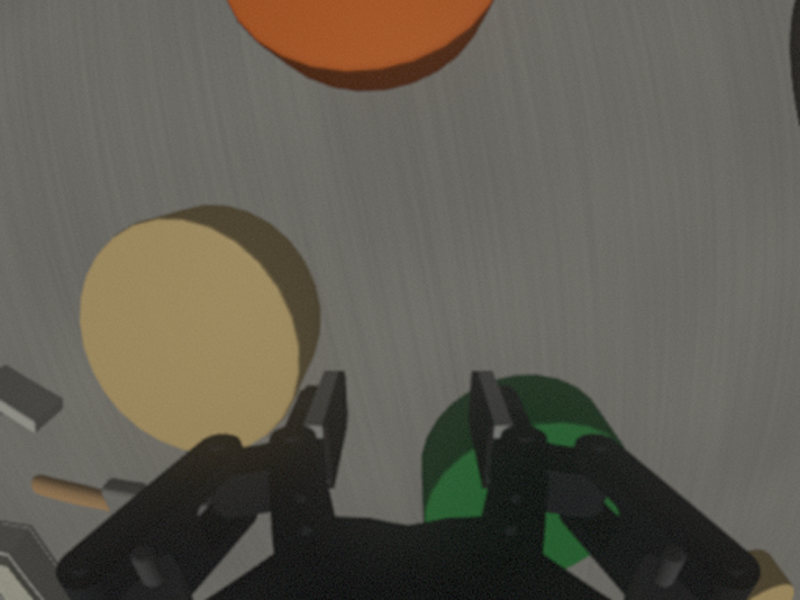

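The wrist view shows the wheel's top face centred near (190,335), left of the front finger. The green disc lies behind the fingers, towards +y.

```bash
cat >> h.py <<'E'
def watw(p,q,px,z):
    m=camera_model('wrist'); x,y=px[0]-m['cx'],px[1]-m['cy']; r=np.hypot(x,y); t=r/m['fx']
    d=np.array([np.sin(t)*x/r,np.sin(t)*y/r,np.cos(t)]); M=np.array(m['mount']); Q=R.from_quat(q)
    o=np.array(p)+Q.apply(M[:3,3]); d=Q.apply(M[:3,:3]@d); return o+d*(z-o[2])/d[2]
E
python3 - <<'E'
from h import *
import cv2
im=cv2.imread('pics/w1.png'); h=cv2.cvtColor(im,cv2.COLOR_BGR2HSV)
p,q=[0.4071548,0.10132878,0.11195042],[-6.39157706e-01,7.69075654e-01,-2.38483348e-04,-9.29824377e-05]
for e in((190,335),(80,310),(300,350),(170,219),(200,452)): print(e,watw(p,q,(e[0]*.64,e[1]*.64),.06))
for e in ((427,480),(500,440)): print('green',watw(p,q,(e[0]*.64,e[1]*.64),.06))
E
```

```text
(190, 335) [0.51187967 0.08222976 0.06      ]
(80, 310) [0.5772399  0.05727288 0.06      ]
(300, 350) [0.45800394 0.09902136 0.06      ]
(170, 219) [0.5044417  0.02580065 0.06      ]
(200, 452) [0.53337057 0.14944147 0.06      ]
green [0.41270283 0.18431512 0.06      ]
green [0.37193219 0.16628899 0.06      ]
```

servo_tool:
  motion:
    - {"gripper": 128, "xyz": [0, 0.006, -0.045], "yaw": 0}
    - {"gripper": 128, "xyz": [0, 0.006, -0.087], "yaw": 0}
    - {"gripper": 128, "xyz": [0, 0.006, -0.087], "yaw": 0}
    - {"gripper": 128, "xyz": [0.01, 0.004, -0.087], "yaw": 0}
    - {"gripper": 128, "xyz": [0.018, 0.003, -0.087], "yaw": 0}
    - {"gripper": 128, "xyz": [0.026, 0.001, -0.087], "yaw": 0}
    - {"gripper": 128, "xyz": [0.034, 0.0, -0.087], "yaw": 0}
    - {"gripper": 128, "xyz": [0.042, -0.002, -0.087], "yaw": 0}
    - {"gripper": 128, "xyz": [0.05, -0.003, -0.087], "yaw": 0}

```text
time_s: 3.25
position: [0.4561, 0.0976, 0.0266]
eef_rot: [-0.639, 0.77, 0.001, -0.0]
ft_force: [-15.3, 2.6, 13.2]
gripper_width: 0.0423
gripper_force: 7.9
```

servo_tool:
  motion:
    - {"gripper": 128, "xyz": [-0.008, 0.002, 0.0], "yaw": 0}
    - {"gripper": 128, "xyz": [-0.008, 0.002, 0.008], "yaw": 0}
    - {"gripper": 128, "xyz": [-0.008, 0.002, 0.013], "yaw": 0}

```text
time_s: 3.55
position: [0.4499, 0.1007, 0.0393]
eef_rot: [-0.639, 0.769, -0.0, 0.002]
ft_force: [-0.1, 0.2, 0.5]
gripper_width: 0.0426
gripper_force: 0.0
```

Run:
```python
from cell import robot,get_image
import cv2,numpy as np
s=robot.read_state(); print(s['position'],s['ft_force'])
a=cv2.resize(get_image('scene')[130:250,200:330,::-1],(400,370),interpolation=cv2.INTER_CUBIC)
b=cv2.resize(get_image('wrist')[:,:,::-1],(400,300),interpolation=cv2.INTER_CUBIC)
b=np.vstack([b,np.zeros((70,400,3),np.uint8)])
cv2.imwrite('pics/s2.png',np.hstack([a,b]))
```

```text
[0.44986039 0.10071239 0.03934787] [-0.11283684  0.22766622  0.47746213]
```

View pics/s2.png

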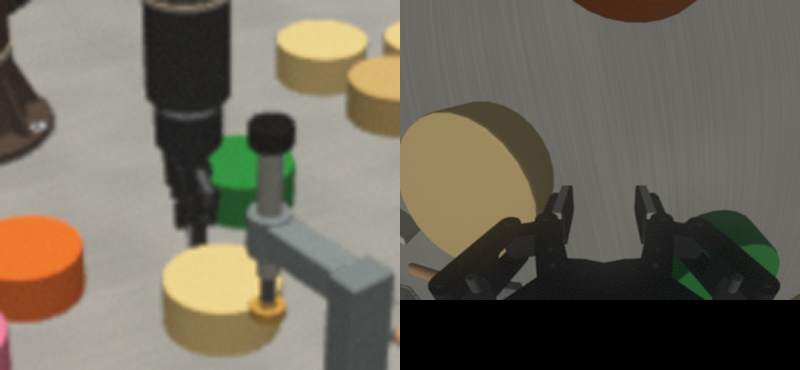

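servo_tool:
  motion:
    - {"gripper": 128, "xyz": [0.006, -0.001, 0.0], "yaw": 0}
    - {"gripper": 128, "xyz": [0.012, -0.002, 0.0], "yaw": 0}
    - {"gripper": 128, "xyz": [0.019, -0.0035, 0.0], "yaw": 0}
    - {"gripper": 128, "xyz": [0.026, -0.005, 0.0], "yaw": 0}
    - {"gripper": 128, "xyz": [0.033, -0.006, 0.0], "yaw": 0}
    - {"gripper": 128, "xyz": [0.04, -0.0075, 0.0], "yaw": 0}
    - {"gripper": 128, "xyz": [0.047, -0.009, 0.0], "yaw": 0}
    - {"gripper": 128, "xyz": [0.054, -0.01, 0.0], "yaw": 0}

```text
time_s: 4.45
position: [0.4993, 0.0887, 0.0367]
eef_rot: [-0.639, 0.77, 0.001, -0.004]
ft_force: [-19.5, 3.7, 19.3]
gripper_width: 0.0426
gripper_force: 10.1
```

Run:
```python
from cell import robot,get_image
from h import *
import cv2
t=get_image('top'); h=cv2.cvtColor(t,cv2.COLOR_RGB2HSV)
cv2.imwrite('pics/t3.png',cv2.resize(t[105:245,205:325,::-1],None,fx=4.2,fy=4.2,interpolation=cv2.INTER_CUBIC))
```

```text
(no output)
```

View pics/t3.png

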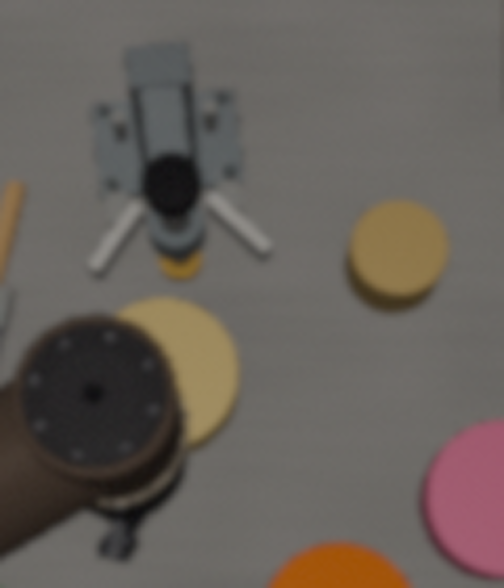

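The top crop shows the wheel's top face with its right edge at x=238 and its upper edge at y=297. That puts its centre near (163,373). The wrist covers its left part.

Run:
```python
from h import *
w=at('top',c(162,374),.06); o=np.array([.683,.056,.06]); d=o-w
print(w,d,np.hypot(*d[:2]),np.degrees(np.arctan2(d[1],d[0])), w-np.array([.4993,.0887,.06]))
```

```text
[0.59611555 0.07042138 0.06      ] [ 8.68844464e-02 -1.44213797e-02 -5.55111512e-17] 0.08807316972527572 -9.424230249935048 [ 9.68155536e-02 -1.82786203e-02  5.55111512e-17]
```

servo_tool:
  motion:
    - {"gripper": 128, "xyz": [0.004, -0.001, 0], "yaw": 0}
    - {"gripper": 128, "xyz": [0.01, -0.002, 0], "yaw": 0}
    - {"gripper": 128, "xyz": [0.017, -0.003, 0], "yaw": 0}
    - {"gripper": 128, "xyz": [0.024, -0.004, 0], "yaw": 0}
    - {"gripper": 128, "xyz": [0.031, -0.005, 0], "yaw": 0}
    - {"gripper": 128, "xyz": [0.038, -0.0065, 0], "yaw": 0}
    - {"gripper": 128, "xyz": [0.045, -0.0075, 0], "yaw": 0}
    - {"gripper": 128, "xyz": [0.051, -0.0085, 0], "yaw": 0}
    - {"gripper": 128, "xyz": [0.057, -0.0095, 0], "yaw": 0}
    - {"gripper": 128, "xyz": [0.063, -0.0105, 0], "yaw": 0}
    - {"gripper": 128, "xyz": [0.068, -0.0115, 0], "yaw": 0}
    - {"gripper": 128, "xyz": [0.071, -0.012, 0], "yaw": 0}

```text
time_s: 5.7
position: [0.5706, 0.0771, 0.0366]
eef_rot: [-0.639, 0.769, 0.001, -0.003]
ft_force: [-17.7, 3.0, 15.4]
gripper_width: 0.0421
gripper_force: 8.9
```

servo_tool:
  motion:
    - {"gripper": 128, "xyz": [0.003, -0.0005, 0], "yaw": 0}
    - {"gripper": 128, "xyz": [0.006, -0.001, 0], "yaw": 0}
    - {"gripper": 128, "xyz": [0.009, -0.0015, 0], "yaw": 0}
    - {"gripper": 128, "xyz": [0.012, -0.002, 0], "yaw": 0}

```text
time_s: 6.1
position: [0.5822, 0.0751, 0.0367]
eef_rot: [-0.639, 0.769, 0.002, -0.003]
ft_force: [-15.9, 2.9, 13.3]
gripper_width: 0.0427
gripper_force: 8.4
```

servo_tool:
  motion:
    - {"gripper": 128, "xyz": [0.002, -0.0003, 0], "yaw": 0}
    - {"gripper": 128, "xyz": [0.004, -0.0006, 0], "yaw": 0}
    - {"gripper": 128, "xyz": [0.006, -0.001, 0], "yaw": 0}

```text
time_s: 6.4
position: [0.585, 0.0745, 0.0367]
eef_rot: [-0.639, 0.77, 0.003, -0.005]
ft_force: [-38.6, 15.1, 32.8]
gripper_width: 0.0422
gripper_force: 20.8
```

Run:
```python
from cell import robot,get_image
import cv2,numpy as np
t=get_image('top');s=get_image('scene')
a=cv2.resize(t[130:220,210:290,::-1],None,fx=5,fy=5,interpolation=cv2.INTER_CUBIC)
b=cv2.resize(s[190:280,250:320,::-1],None,fx=5,fy=5,interpolation=cv2.INTER_CUBIC)
cv2.imwrite('pics/t4.png',np.hstack([a,b]))
```

```text
(no output)
```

View pics/t4.png

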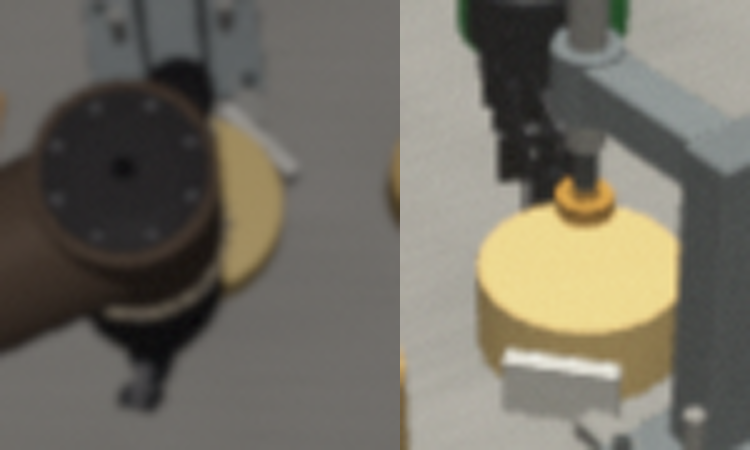

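The wheel bears on the right fence face, and the force leans towards +y, so contact there may be one-sided. I'll back off and push again with the direction turned towards the left face.

servo_tool:
  motion:
    - {"gripper": 128, "xyz": [-0.015, 0.002, 0], "yaw": 0}
    - {"gripper": 128, "xyz": [-0.03, 0.005, 0], "yaw": 0}
    - {"gripper": 128, "xyz": [-0.03, -0.02, 0], "yaw": 8}
    - {"gripper": 128, "xyz": [-0.03, -0.055, 0], "yaw": 16}
    - {"gripper": 128, "xyz": [-0.025, -0.06, 0], "yaw": 24}
    - {"gripper": 128, "xyz": [-0.014, -0.06, 0], "yaw": 32}
    - {"gripper": 128, "xyz": [-0.014, -0.06, 0], "yaw": 32}

```text
time_s: 7.2
position: [0.5791, 0.0146, 0.0369]
eef_rot: [0.827, -0.563, 0.0, 0.0]
ft_force: [0.7, 1.3, -0.1]
gripper_width: 0.0428
gripper_force: 0.0
```

servo_tool:
  motion:
    - {"gripper": 128, "xyz": [0.005, 0.002, 0], "yaw": 0}
    - {"gripper": 128, "xyz": [0.01, 0.004, 0], "yaw": 0}
    - {"gripper": 128, "xyz": [0.013, 0.005, 0], "yaw": 0}
    - {"gripper": 128, "xyz": [0.016, 0.006, 0], "yaw": 0}
    - {"gripper": 128, "xyz": [0.016, 0.006, 0], "yaw": 0}

```text
time_s: 7.7
position: [0.5899, 0.02, 0.0367]
eef_rot: [0.826, -0.564, -0.002, 0.003]
ft_force: [-11.9, -3.0, 8.1]
gripper_width: 0.0426
gripper_force: 6.0
```

servo_tool:
  motion:
    - {"gripper": 128, "xyz": [0.002, 0.001, 0], "yaw": 0}
    - {"gripper": 128, "xyz": [0.004, 0.0015, 0], "yaw": 0}
    - {"gripper": 128, "xyz": [0.006, 0.0025, 0], "yaw": 0}
    - {"gripper": 128, "xyz": [0.006, 0.0025, 0], "yaw": 0}

```text
time_s: 8.1
position: [0.59, 0.0201, 0.0369]
eef_rot: [0.825, -0.564, -0.006, 0.007]
ft_force: [-32.1, -6.7, 29.1]
gripper_width: 0.0425
gripper_force: 16.7
```

Pushed again, it moved only 0.1 mm under 20 N more. The taper of the finger backs presses down on the rim, so I'll confirm the seating with a purely flat push, using the vertical sides of the shut fingers along the fence axis.

servo_tool:
  motion:
    - {"gripper": 128, "xyz": [-0.03, -0.01, 0], "yaw": 0}
    - {"gripper": 255, "xyz": [-0.06, -0.01, 0], "yaw": -8}
    - {"gripper": 255, "xyz": [-0.06, 0.0, 0], "yaw": -16}
    - {"gripper": 255, "xyz": [-0.06, 0.01, 0], "yaw": -24}
    - {"gripper": 255, "xyz": [-0.06, 0.01, 0], "yaw": -32}
    - {"gripper": 255, "xyz": [-0.06, 0.02, 0], "yaw": -40}
    - {"gripper": 255, "xyz": [-0.06, 0.02, 0], "yaw": -48}
    - {"gripper": 255, "xyz": [-0.06, 0.02, 0], "yaw": -56}
    - {"gripper": 255, "xyz": [-0.06, 0.02, 0], "yaw": -64}
    - {"gripper": 255, "xyz": [-0.06, 0.02, 0], "yaw": -72}
    - {"gripper": 255, "xyz": [-0.06, 0.02, 0], "yaw": -80}
    - {"gripper": 255, "xyz": [-0.06, 0.02, 0], "yaw": -88}

```text
time_s: 9.3
position: [0.5399, 0.0441, 0.0374]
eef_rot: [-0.2, 0.98, 0.0, 0.0]
ft_force: [0.2, -0.2, 0.5]
gripper_width: 0.0001
gripper_force: 0.0
```

servo_tool:
  motion:
    - {"gripper": 255, "xyz": [0, 0, 0], "yaw": -8}
    - {"gripper": 255, "xyz": [0.02, 0.001, 0], "yaw": -16.6}
    - {"gripper": 255, "xyz": [0.035, 0.002, 0], "yaw": -16.6}
    - {"gripper": 255, "xyz": [0.043, 0.0025, 0], "yaw": -16.6}
    - {"gripper": 255, "xyz": [0.043, 0.0025, 0], "yaw": -16.6}

```text
time_s: 9.8
position: [0.5834, 0.0465, 0.0371]
eef_rot: [-0.06, 0.998, 0.0, 0.0]
ft_force: [0.0, 0.1, 0.3]
gripper_width: -0.0
gripper_force: 0.0
```

servo_tool:
  motion:
    - {"gripper": 255, "xyz": [0.006, 0.0005, 0], "yaw": 0}
    - {"gripper": 255, "xyz": [0.012, 0.001, 0], "yaw": 0}
    - {"gripper": 255, "xyz": [0.016, 0.0015, 0], "yaw": 0}
    - {"gripper": 255, "xyz": [0.019, 0.002, 0], "yaw": 0}
    - {"gripper": 255, "xyz": [0.021, 0.002, 0], "yaw": 0}
    - {"gripper": 255, "xyz": [0.023, 0.0025, 0], "yaw": 0}

```text
time_s: 10.4
position: [0.6057, 0.0487, 0.0373]
eef_rot: [-0.06, 0.998, 0.0, -0.0]
ft_force: [-0.0, 0.1, 0.9]
gripper_width: -0.0001
gripper_force: 0.0
```

servo_tool:
  motion:
    - {"gripper": 255, "xyz": [0.001, 0.0, 0], "yaw": 0}
    - {"gripper": 255, "xyz": [0.002, 0.0003, 0], "yaw": 0}
    - {"gripper": 255, "xyz": [0.003, 0.0004, 0], "yaw": 0}
    - {"gripper": 255, "xyz": [0.004, 0.0005, 0], "yaw": 0}

```text
time_s: 10.8
position: [0.6073, 0.0486, 0.037]
eef_rot: [-0.059, 0.998, -0.0, -0.002]
ft_force: [-10.8, 1.2, 8.8]
gripper_width: -0.0004
gripper_force: 5.2
```

servo_tool:
  motion:
    - {"gripper": 255, "xyz": [0.002, 0.0003, 0], "yaw": 0}
    - {"gripper": 255, "xyz": [0.004, 0.0005, 0], "yaw": 0}
    - {"gripper": 255, "xyz": [0.006, 0.0007, 0], "yaw": 0}
    - {"gripper": 255, "xyz": [0.006, 0.0007, 0], "yaw": 0}

```text
time_s: 11.2
position: [0.6074, 0.048, 0.0361]
eef_rot: [-0.059, 0.998, -0.001, -0.007]
ft_force: [-26.5, 1.9, 19.1]
gripper_width: -0.0001
gripper_force: 13.1
```

The flat push stops rigidly at TCP x = 0.607, where a seated wheel would put it, so the wheel is home. Next I'll go up and over the knob.

servo_tool:
  motion:
    - {"gripper": 255, "xyz": [-0.012, -0.001, 0], "yaw": 0}
    - {"gripper": 255, "xyz": [-0.05, -0.006, 0], "yaw": 0}
    - {"gripper": 255, "xyz": [-0.08, -0.007, 0.02], "yaw": 0}
    - {"gripper": 255, "xyz": [-0.08, -0.007, 0.07], "yaw": 0}
    - {"gripper": 255, "xyz": [-0.08, -0.007, 0.12], "yaw": 0}
    - {"gripper": 255, "xyz": [-0.08, -0.007, 0.17], "yaw": 0}
    - {"gripper": 255, "xyz": [-0.08, -0.007, 0.22], "yaw": 0}
    - {"gripper": 255, "xyz": [-0.08, -0.007, 0.27], "yaw": 0}
    - {"gripper": 255, "xyz": [-0.08, -0.007, 0.308], "yaw": 0}
    - {"gripper": 255, "xyz": [-0.04, 0, 0.308], "yaw": 0}
    - {"gripper": 255, "xyz": [0.0, 0.003, 0.308], "yaw": 0}
    - {"gripper": 255, "xyz": [0.04, 0.006, 0.308], "yaw": 0}

```text
time_s: 12.4
position: [0.6572, 0.0562, 0.3464]
eef_rot: [-0.06, 0.998, 0.0, 0.001]
ft_force: [0.6, 0.6, 0.3]
gripper_width: -0.0002
gripper_force: 0.0
```

servo_tool:
  motion:
    - {"gripper": 255, "xyz": [0.027, 0, 0], "yaw": 0}
    - {"gripper": 255, "xyz": [0.027, 0, 0], "yaw": 0}
    - {"gripper": 255, "xyz": [0.027, 0, 0], "yaw": 0}

```text
time_s: 12.7
position: [0.6831, 0.0558, 0.3442]
eef_rot: [-0.059, 0.998, -0.0, -0.001]
ft_force: [-0.6, -0.6, 0.1]
gripper_width: -0.0003
gripper_force: 0.0
```

servo_tool:
  motion:
    - {"gripper": 255, "xyz": [0, 0, -0.012], "yaw": 0}
    - {"gripper": 255, "xyz": [0, 0, -0.022], "yaw": 0}
    - {"gripper": 255, "xyz": [0, 0, -0.026], "yaw": 0}
    - {"gripper": 255, "xyz": [0, 0, -0.029], "yaw": 0}
    - {"gripper": 255, "xyz": [0, 0, -0.032], "yaw": 0}
    - {"gripper": 255, "xyz": [0, 0, -0.034], "yaw": 0}
    - {"gripper": 255, "xyz": [0, 0, -0.034], "yaw": 0}

```text
time_s: 13.4
position: [0.6825, 0.0559, 0.3116]
eef_rot: [-0.06, 0.998, -0.0, 0.0]
ft_force: [-3.0, 0.5, 3.7]
gripper_width: -0.0002
gripper_force: 1.4
```

servo_tool:
  motion:
    - {"gripper": 255, "xyz": [0, 0, -0.003], "yaw": 0}
    - {"gripper": 255, "xyz": [0, 0, -0.006], "yaw": 0}
    - {"gripper": 255, "xyz": [0, 0, -0.009], "yaw": 0}
    - {"gripper": 255, "xyz": [0, 0, -0.012], "yaw": 0}
    - {"gripper": 255, "xyz": [0, 0, -0.015], "yaw": 0}
    - {"gripper": 255, "xyz": [0, 0, -0.018], "yaw": 0}
    - {"gripper": 255, "xyz": [0, 0, -0.021], "yaw": 0}
    - {"gripper": 255, "xyz": [0, 0, -0.022], "yaw": 0}

```text
time_s: 14.2
position: [0.6828, 0.0559, 0.289]
eef_rot: [-0.06, 0.998, -0.0, 0.0]
ft_force: [-0.9, -0.4, 4.7]
gripper_width: 0.0001
gripper_force: 2.4
```

servo_tool:
  motion:
    - {"gripper": 255, "xyz": [0, 0, -0.002], "yaw": 0}
    - {"gripper": 255, "xyz": [0, 0, -0.004], "yaw": 0}
    - {"gripper": 255, "xyz": [0, 0, -0.004], "yaw": 0}

```text
time_s: 14.5
position: [0.6828, 0.0559, 0.2852]
eef_rot: [-0.06, 0.998, -0.0, 0.0]
ft_force: [-2.1, 0.8, 4.8]
gripper_width: 0.0002
gripper_force: 2.2
```

Run:
```python
from cell import robot,get_image
import cv2,numpy as np
s=get_image('scene')
cv2.imwrite('pics/s5.png',cv2.resize(s[150:290,250:340,::-1],(385,600),interpolation=cv2.INTER_CUBIC))
```

```text
(no output)
```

View pics/s5.png

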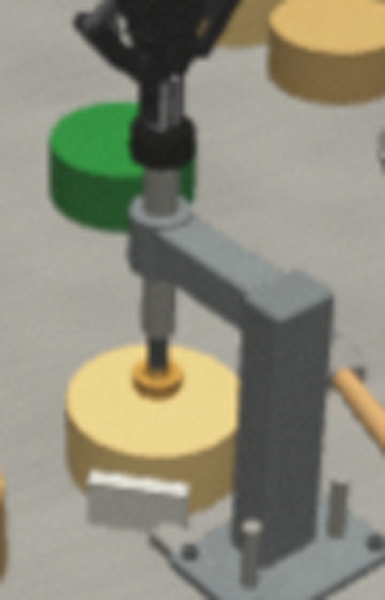

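The scene crop shows the wheel against the fence wing, the knob pressed at (162,140), and the stamp at (157,378) above the wheel. I'll continue down.

servo_tool:
  motion:
    - {"gripper": 255, "xyz": [0, 0, -0.002], "yaw": 0}
    - {"gripper": 255, "xyz": [0, 0, -0.004], "yaw": 0}
    - {"gripper": 255, "xyz": [0, 0, -0.004], "yaw": 0}

```text
time_s: 14.85
position: [0.6828, 0.0558, 0.2813]
eef_rot: [-0.06, 0.998, -0.0, 0.0]
ft_force: [-1.0, -0.1, 4.9]
gripper_width: 0.0002
gripper_force: 2.3
```

servo_tool:
  motion:
    - {"gripper": 255, "xyz": [0, 0, -0.002], "yaw": 0}
    - {"gripper": 255, "xyz": [0, 0, -0.004], "yaw": 0}
    - {"gripper": 255, "xyz": [0, 0, -0.004], "yaw": 0}

```text
time_s: 15.15
position: [0.6828, 0.0558, 0.2774]
eef_rot: [-0.06, 0.998, -0.0, 0.0]
ft_force: [-0.5, -0.9, 5.2]
gripper_width: -0.0002
gripper_force: 2.5
```

servo_tool:
  motion:
    - {"gripper": 255, "xyz": [0, 0, -0.002], "yaw": 0}
    - {"gripper": 255, "xyz": [0, 0, -0.004], "yaw": 0}
    - {"gripper": 255, "xyz": [0, 0, -0.004], "yaw": 0}

```text
time_s: 15.45
position: [0.6829, 0.0558, 0.2741]
eef_rot: [-0.06, 0.998, -0.0, 0.0]
ft_force: [-2.7, -0.4, 9.2]
gripper_width: -0.0001
gripper_force: 4.2
```

servo_tool:
  motion:
    - {"gripper": 255, "xyz": [0, 0, -0.0015], "yaw": 0}
    - {"gripper": 255, "xyz": [0, 0, -0.003], "yaw": 0}
    - {"gripper": 255, "xyz": [0, 0, -0.004], "yaw": 0}
    - {"gripper": 255, "xyz": [0, 0, -0.0045], "yaw": 0}
    - {"gripper": 255, "xyz": [0, 0, -0.0045], "yaw": 0}

```text
time_s: 15.95
position: [0.6829, 0.0558, 0.2715]
eef_rot: [-0.06, 0.998, -0.0, 0.001]
ft_force: [-7.1, 0.5, 15.4]
gripper_width: -0.0003
gripper_force: 7.6
```

servo_tool:
  motion:
    - {"gripper": 255, "xyz": [0, 0, -0.0008], "yaw": 0}
    - {"gripper": 255, "xyz": [0, 0, -0.0014], "yaw": 0}
    - {"gripper": 255, "xyz": [0, 0, -0.0014], "yaw": 0}

```text
time_s: 16.25
position: [0.683, 0.0558, 0.2706]
eef_rot: [-0.06, 0.998, -0.0, 0.001]
ft_force: [-7.0, 1.1, 17.5]
gripper_width: -0.0001
gripper_force: 8.8
```

Total force is 17.5 N, which leaves about 11.9 N on the rind. I'll hold this.

servo_tool:
  motion:
    - {"gripper": 255, "xyz": [0, 0, 0], "yaw": 0}
    - {"gripper": 255, "xyz": [0, 0, 0], "yaw": 0}
    - {"gripper": 255, "xyz": [0, 0, 0], "yaw": 0}
    - {"gripper": 255, "xyz": [0, 0, 0], "yaw": 0}
    - {"gripper": 255, "xyz": [0, 0, 0], "yaw": 0}
    - {"gripper": 255, "xyz": [0, 0, 0], "yaw": 0}
    - {"gripper": 255, "xyz": [0, 0, 0], "yaw": 0}
    - {"gripper": 255, "xyz": [0, 0, 0], "yaw": 0}
    - {"gripper": 255, "xyz": [0, 0, 0], "yaw": 0}
    - {"gripper": 255, "xyz": [0, 0, 0], "yaw": 0}
    - {"gripper": 255, "xyz": [0, 0, 0], "yaw": 0}
    - {"gripper": 255, "xyz": [0, 0, 0], "yaw": 0}

```text
time_s: 17.45
position: [0.6829, 0.0558, 0.2706]
eef_rot: [-0.06, 0.998, -0.0, 0.001]
ft_force: [-7.8, 1.1, 17.3]
gripper_width: -0.0001
gripper_force: 8.7
```

servo_tool:
  motion:
    - {"gripper": 255, "xyz": [0, 0, 0], "yaw": 0}
    - {"gripper": 255, "xyz": [0, 0, 0], "yaw": 0}
    - {"gripper": 255, "xyz": [0, 0, 0], "yaw": 0}

```text
time_s: 17.75
position: [0.6829, 0.0558, 0.2706]
eef_rot: [-0.06, 0.998, -0.0, 0.001]
ft_force: [-7.1, 0.3, 17.8]
gripper_width: -0.0
gripper_force: 8.7
```

servo_tool:
  motion:
    - {"gripper": 255, "xyz": [0, 0, 0.0015], "yaw": 0}
    - {"gripper": 255, "xyz": [0, 0, 0.003], "yaw": 0}
    - {"gripper": 255, "xyz": [0, 0, 0.0045], "yaw": 0}
    - {"gripper": 255, "xyz": [0, 0, 0.006], "yaw": 0}
    - {"gripper": 255, "xyz": [0, 0, 0.008], "yaw": 0}
    - {"gripper": 255, "xyz": [0, 0, 0.01], "yaw": 0}
    - {"gripper": 255, "xyz": [0, 0, 0.0125], "yaw": 0}
    - {"gripper": 255, "xyz": [0, 0, 0.015], "yaw": 0}
    - {"gripper": 255, "xyz": [0, 0, 0.0175], "yaw": 0}
    - {"gripper": 255, "xyz": [0, 0, 0.02], "yaw": 0}
    - {"gripper": 255, "xyz": [0, 0, 0.0225], "yaw": 0}
    - {"gripper": 255, "xyz": [0, 0, 0.025], "yaw": 0}

```text
time_s: 18.95
position: [0.6828, 0.0558, 0.2925]
eef_rot: [-0.06, 0.998, -0.0, 0.0]
ft_force: [-0.1, -1.4, 4.0]
gripper_width: 0.0
gripper_force: 1.9
```

Next I'll ease it up through the top at 2 mm per row, slowing to 1 mm at the end.

servo_tool:
  motion:
    - {"gripper": 255, "xyz": [0, 0, 0.002], "yaw": 0}
    - {"gripper": 255, "xyz": [0, 0, 0.004], "yaw": 0}
    - {"gripper": 255, "xyz": [0, 0, 0.006], "yaw": 0}
    - {"gripper": 255, "xyz": [0, 0, 0.008], "yaw": 0}
    - {"gripper": 255, "xyz": [0, 0, 0.01], "yaw": 0}
    - {"gripper": 255, "xyz": [0, 0, 0.012], "yaw": 0}
    - {"gripper": 255, "xyz": [0, 0, 0.014], "yaw": 0}
    - {"gripper": 255, "xyz": [0, 0, 0.0155], "yaw": 0}
    - {"gripper": 255, "xyz": [0, 0, 0.017], "yaw": 0}
    - {"gripper": 255, "xyz": [0, 0, 0.018], "yaw": 0}
    - {"gripper": 255, "xyz": [0, 0, 0.019], "yaw": 0}
    - {"gripper": 255, "xyz": [0, 0, 0.02], "yaw": 0}

```text
time_s: 20.15
position: [0.6828, 0.0559, 0.3124]
eef_rot: [-0.06, 0.998, -0.0, -0.0]
ft_force: [1.6, -1.5, 2.0]
gripper_width: -0.0002
gripper_force: 1.4
```

servo_tool:
  motion:
    - {"gripper": 255, "xyz": [0, 0, 0.001], "yaw": 0}
    - {"gripper": 255, "xyz": [0, 0, 0.002], "yaw": 0}
    - {"gripper": 255, "xyz": [0, 0, 0.003], "yaw": 0}
    - {"gripper": 255, "xyz": [0, 0, 0.004], "yaw": 0}
    - {"gripper": 255, "xyz": [0, 0, 0.005], "yaw": 0}
    - {"gripper": 255, "xyz": [0, 0, 0.006], "yaw": 0}

```text
time_s: 20.75
position: [0.6824, 0.0561, 0.318]
eef_rot: [-0.06, 0.998, 0.0, -0.001]
ft_force: [-1.2, -0.2, 0.6]
gripper_width: -0.0001
gripper_force: 0.0
```

servo_tool:
  motion:
    - {"gripper": 255, "xyz": [0, 0, 0.02], "yaw": 0}
    - {"gripper": 255, "xyz": [-0.03, 0, 0.045], "yaw": 0}
    - {"gripper": 255, "xyz": [-0.075, 0, 0.045], "yaw": 0}
    - {"gripper": 255, "xyz": [-0.12, 0, 0.045], "yaw": 0}
    - {"gripper": 255, "xyz": [-0.15, -0.04, 0.045], "yaw": 0}
    - {"gripper": 255, "xyz": [-0.17, -0.08, 0.045], "yaw": 0}
    - {"gripper": 255, "xyz": [-0.18, -0.12, 0.045], "yaw": 0}
    - {"gripper": 255, "xyz": [-0.18, -0.16, 0.045], "yaw": 0}
    - {"gripper": 255, "xyz": [-0.18, -0.2, 0.045], "yaw": 0}
    - {"gripper": 255, "xyz": [-0.18, -0.24, 0.045], "yaw": 0}
    - {"gripper": 255, "xyz": [-0.18, -0.24, 0.045], "yaw": 0}

```text
time_s: 21.85
position: [0.5021, -0.1875, 0.363]
eef_rot: [-0.058, 0.998, -0.0, -0.001]
ft_force: [-0.2, 1.1, -0.3]
gripper_width: 0.0
gripper_force: 0.0
```

Run:
```python
from cell import robot,get_image
import cv2,numpy as np
t=get_image('top');s=get_image('scene')
a=cv2.resize(t[100:220,205:285,::-1],(400,600),interpolation=cv2.INTER_CUBIC)
b=cv2.resize(s[160:280,250:330,::-1],(400,600),interpolation=cv2.INTER_CUBIC)
cv2.imwrite('pics/f.png',np.hstack([a,b]))
```

```text
(no output)
```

View pics/f.png

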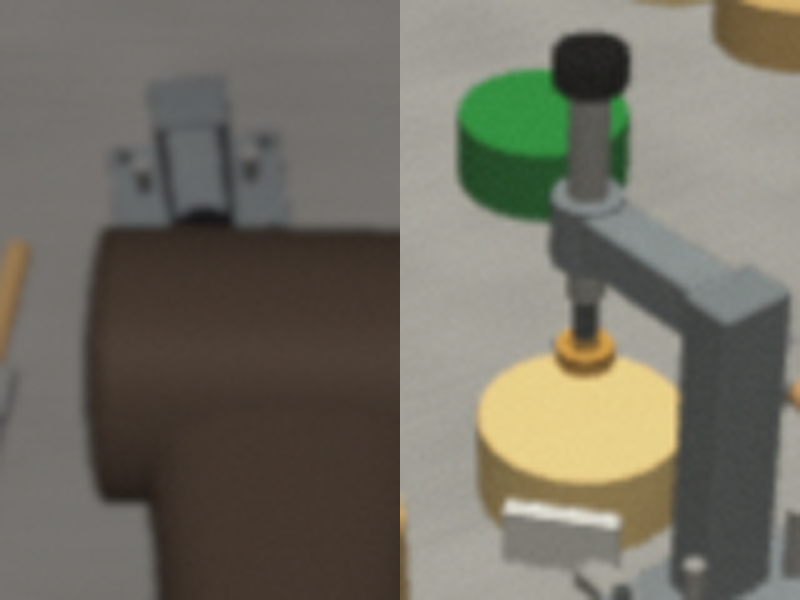

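The plunger is fully up, with the knob at (590,65), and the wheel sits behind the fence wing. The arm blocks the top view, so I'll check the rim in the scene view against the seated outline: left edge at 478, front edge at row 484.

Run:
```python
from h import *
m=camera_model('scene'); Q=R.from_quat(m['orientation']).inv()
for c0 in((.683,.056),(.688,.056),(.683,.061),(.680,.054)):
    a=np.linspace(0,6.283,721); P=np.c_[c0[0]+.065*np.cos(a),c0[1]+.065*np.sin(a),0*a+.06]
    v=Q.apply(P-m['position']); u=v[:,0]/v[:,2]*m['fx']+m['cx']; w=v[:,1]/v[:,2]*m['fy']+m['cy']
    print(c0,'left',400+(u.min()-250+.5)*5,'bottom',(w.max()-160+.5)*5,'top',(w.min()-160+.5)*5)
```

```text
(0.683, 0.056) left 475.39324553206797 bottom 482.4155947125836 top 350.5216631723762
(0.688, 0.056) left 479.4215384470249 bottom 487.19360633008137 top 354.5836527704148
(0.683, 0.061) left 482.4754419206283 bottom 479.6789380943403 top 348.17836680974085
(0.68, 0.054) left 470.15143929286097 bottom 480.6551838203521 top 349.03099742893374
```

The outline matches the seated position to within about 2 mm, which is the calibration error. The rigid stop agrees.

```bash
python3 -c "
from cell import workorder
print(workorder.finish_job())"
```

```text
the job is handed in; nothing more can be done
None
```

The wheel is home in the V fence and was stamped with about 12 N on the rind for about 1.5 s; the plunger was then eased back up, the robot is clear, and the job is handed in at about 22 s (no verdict shown).

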